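Clear and turn the leaf of a packing guide

ROBOT

A 6-joint arm with a two-finger parallel gripper is mounted at the origin on the work surface. World frame = base frame: x ahead of the robot, y to its left, z up, the work surface at z = 0. Lengths are in m, angles in rad, forces in N, time in s.
With the tool pointing down it reaches from about 0.3 to 0.775 m from the base axis. Payload 14.6 kg.
Tool frame: the origin (TCP) lies between the finger pads; the fingertips stand 22 mm ahead of it and the grasp point (between the pads) lies 3 mm ahead of it; z points along the fingers, y is the direction in which the jaws open and shut (so a half turn about z gives the same grasp; the last joint's range is limited). The gripper opens to 85 mm and grips with 20 to 120 N. Pads are 22 mm wide; open, the fingers measure 114 mm over their backs; the gripper's body (76 mm by 85 mm) begins 54 mm behind the grasp point. The pads swing forward as they close: fully open they stand 13 mm farther back than shut.
Start: joints at [-1.179, 0.3, 1.521, -0, 1.321, -0.067], TCP at [0.244, -0.493, 0.253] pointing down, gripper open.
Joint ranges: [-3.03, 3.03], [-0.79, 2.21], [0.23, 2.52], [-1.04, 4.18], [0, 3.07], [-2.55, 2.55]. Speed limits (rad/s): [2.22, 2.22, 2.57, 3.14, 3.14, 3.14].

INTERFACE

Orientations are given as a unit quaternion [w, x, y, z].
In Python, from station import state, imaging, r gives the robot as it stands.
- The arm moves only by the tool apply_moves, never from a script. Its argument "series" is a list of rows, each an object of numbers: "tx", "ty", "tz": the shift along the world's x, y, z in mm; "wx", "wy", "wz": the turn, a rotation vector about the world's x, y, z in degrees; "fingers": the gripper's target within -1 to 1 (fully open at 1, half-way at 0, shut at -1). A call has 1 to 5 rows; each row is the pose to reach, as a shift and turn from the pose measured when the call began; what a row does not reach only later rows make up. A row lasts 1/8 s, in which the tool goes at most 62.5 mm and 10.7 degrees, less where a joint would pass 70% of its speed; a pose out of reach is approached as far as the arm can. A call with a gripper value outside its range is refused whole. The fingers move at their own pace and stop on an object; the grip force is fixed at half the most. Time passes only in rows, so rows that repeat a pose let the fingers close. It gives the time, the measured TCP pose, the force and the opening at its end, in the units of the state.
- state(): the state, without advancing time (a new reading comes with each control period).
- imaging.read_camera(name): name is "side" or "top" or "wrist"; returns a dict with "color" (480x640x3 uint8, red, green, blue), "mtx" (3x3 intrinsics, pixels), "k1" (the pictures are not rectified: a ray, as slopes to the right and down, at radius r is drawn at 1 + k1 r^2 times it, then the intrinsics apply), "world_to_cam" (4x4, takes a point from world to camera coordinates); the wrist camera has in their place "tool_from_camera" (4x4, takes a point from camera to tool coordinates, whose origin is the TCP and whose axes are the flange's). Camera axes: x right, y up, looking along -z (the intrinsics and any distortion apply to the point x, -y, -z); pixel columns grow to the right and rows downward; lengths in m; the calibration is good to about 2 mm. A picture is of the moment at which its call begins: read the wrist's pose just before it. There is no depth.
- r.sign_off(): hands the job in, once; it reports no verdict.
Trained networks look in the newest picture that a camera, given by its name, has taken for a name from the list of things; names that differ only in an ending like _2 or _b are one class to them, and where a whole thing is asked for, a point or a joint stands for the part that bears it (a point fixed in the world has none). Each returns a list of dicts, best first, with "confidence" (0 to 1); they miss things now and then, are a little off and sometimes report something else, mostly with a low value. They report only what shows in the picture. A call takes as long as a camera call.
- imaging.search_frame(query, camera): "at" ([row, column] in pixels, amid what is visible of it).
- imaging.silhouettes(query, camera): "region" (480x640 bool, what is visible of it) and "at" ([row, column] in pixels, amid what is visible of it).
The state is a dict: "clock": time; "joint_pos": joint angles; "dq": joint speeds; "effort": joint torques, N m; "ee_pos": TCP position; "ee_rot": TCP orientation; "contact_force": force on the tool from outside, world axes, zero at the start; "moment": the same for the moment, N m; "gripper_width": opening from 0.0 (shut) to 1.0 (fully open).
Only numpy, scipy, OpenCV 4.12 (cv2) and the standard library are available. Lean on these libraries where they do the work, as an engineer would, in place of code of your own. Each camera call takes 0.05 s, during which the arm holds its last target.

TASK

A food tin has been left standing on the empty left-hand page of the open packing folder. First push the tin along until it is completely off the folder and stands upright on the bench, then turn the half-raised leaf over the spine by pushing it with your fingertips, and press it down so that it lies flat on the left-hand page. Pick nothing up, do not pinch the leaf between the fingers, and leave the other things on the bench where they are.

Things in the scene. Friction and masses are not known exactly. Their poses are not given: they have to be found in the camera images.
- folder: Dark grey open folder fixed to the bench, 230 mm along its spine (its x axis) and 330 mm across (its y axis), cover boards 5 mm thick. Origin at the middle of the spine, on the bench surface. The right-hand page is on the -y side, the empty left-hand page on the +y side; each cover ends 165 mm from the spine. Steel spine barrels of 8 mm radius run along the spine.
- spine (a point): Point on the leaf's hinge axis at the middle of the spine, 8.5 mm above the bench; the axis runs along the folder's x.
- leaf (a joint): Turn of the stiff leaf about the spine, rad: 0 lying flat on the right-hand page, 1.57 upright, 3.14 (its stop) lying flat on the left-hand page. It starts half raised, about 0.5 to 1.0. The hinge is stiff: the leaf stays at whatever angle it is left; about 1.6 N at its edge turns it. The white leaf is 210 mm along the spine and reaches 158 mm from the hinge axis, 5 mm thick where it carries the 190 x 122 mm picture cards on both faces (3 mm at the tab and margins).
- leaf_tab (a point): Middle of the outer edge of the tab on the leaf's free edge, 172 mm from the hinge axis; the tab is 60 mm long along the spine, centred, 3 mm thick, and sticks out 14 mm beyond the leaf's edge. Its frame turns with the leaf.
- tin: Short round food tin, steel with a paper wrap, 75 mm across and 50 mm high, 0.2 to 0.35 kg, standing on the left-hand page (5 mm above the bench) at the start. Origin at the centre of its underside. The bench beside the left-hand page (+y of the folder) is free for 100 mm or more.
- spare_tin: The same kind of tin, standing on the bench beyond the folder; not to be moved. Origin at the centre of its underside.
- tape: Cardboard-brown roll of tape lying flat, 100 mm across, 48 mm high, beyond the folder; not to be moved. Origin at the centre of its underside.
- eraser: Blackboard eraser, 52 x 132 x 42 mm (its x, y, z), to the right of the folder; not to be moved. Origin at the centre of its underside.
- spray: Upright spray can, 64 mm across, 200 mm high, far right; not to be moved. Origin at the centre of its underside.
- glue: White glue bottle, 48 mm across, 140 mm high, far left; not to be moved. Origin at the centre of its underside.

How it is judged:
On the way, in this order (a step that is already met when the one before it is completed fails the run):
1. the tin stands upright on the bench, off the folder, with the leaf not yet turned past upright (height (world z) of tin between -0.01 and 0.003 m and angle between tin's own z axis and vertical below 0.05 rad and value of joint leaf below 1.57 rad), for 0.2 s.
2. the leaf lies flat on the left-hand page (value of joint leaf above 3.07159 rad), for 0.2 s.
At the end, for the whole second after the job is handed in: The leaf lies on the left-hand page within 0.07 rad (4 degrees) of flat, at rest, and the tin stands still and upright on the bench (underside less than 3 mm above it, tilt under 0.05 rad), wholly off the folder (height (world z) of tin between -0.01 and 0.003 m and angle between tin's own z axis and vertical below 0.05 rad and value of joint leaf above 3.07159 rad and linear speed of tin below 0.02 m/s and velocity of joint leaf below 0.05 rad/s); the robot touches nothing.
It fails at once if the tin is picked up (more than 30 mm above the bench) (height (world z) of tin above 0.03 m).
It fails at once if the tin is knocked over (tilted more than 0.5 rad) (angle between tin's own z axis and vertical above 0.5 rad).
It fails at once if the leaf is pinched: fingers press on both of its faces at once, over 2 N each (contact force between the fingers and leaf_c2 above 2 N and contact force between the fingers and leaf_c3 above 2 N).
It fails at once if another thing (spare tin, tape, eraser, spray can, glue) is moved by more than 20 mm (distance of any of spare_tin, tape, eraser, spray, glue from where it was at the start of the episode above 0.02 m).
It also fails if it takes over 61 s, if anything falls off the work surface, if the arm or the gripper's body presses on something with over 40 N, if the wrist force passes 120 N, or if a joint passes its speed limit or range.

## Working session

There is one attempt and no reset: what is moved stays moved. The work goes in short steps, Python scripts to look and compute and a tool call to move; the robot and the scene stay as the last step left them, time stands still between calls to the robot, and variables do not carry over. Pictures are saved under pics/ and viewed, and the job is handed in when it is done.

Besides the shell and the picture viewer there is one more tool, called after ">>>" as name([rows], argument=value, ...), one row to a line, values as JSON. apply_moves: Moves the arm, as the interface text tells. Its arguments: {"type":"object","properties":{"series":{"type":"array","items":{"type":"object","properties":{"tx":{"type":"number"},"ty":{"type":"number"},"tz":{"type":"number"},"wx":{"type":"number"},"wy":{"type":"number"},"wz":{"type":"number"},"fingers":{"type":"number"}}}}},"required":["series"]}

```bash
mkdir -p pics; cat > h.py <<'E'
import numpy as np, cv2
from station import state, imaging, r
def ray(cam,px):
    # px (row,col) -> origin, dir in world
    K=cam["mtx"];k1=cam["k1"]
    u=(px[1]-K[0][2])/K[0][0];v=(px[0]-K[1][2])/K[1][1]
    d=np.array([u,v]);s=d.copy()
    for _ in range(30): s=d/(1+k1*(s@s))
    dc=np.array([s[0],-s[1],-1.0])
    T=np.array(cam["world_to_cam"]);R=T[:3,:3];t=T[:3,3]
    return -R.T@t, R.T@dc
def at_z(cam,px,z):
    o,d=ray(cam,px);return o+d*(z-o[2])/d[2]
def proj(cam,p):
    T=np.array(cam["world_to_cam"]);c=T[:3,:3]@np.array(p)+T[:3,3]
    s=np.array([c[0],-c[1]])/(-c[2]);s=s*(1+cam["k1"]*(s@s));K=np.array(cam["mtx"])
    return K[1,1]*s[1]+K[1,2],K[0,0]*s[0]+K[0,2]
def save(cam,n): cv2.imwrite(f"pics/{n}.png",cam["color"][:,:,::-1])
E
python3 - <<'E'
from h import *
print(state())
for n in ["top","side","wrist"]:
    c=imaging.read_camera(n);save(c,n+"0")
    if n!="wrist": print(n,c["mtx"],c["k1"],c["world_to_cam"])
    for q in ["tin","tape","eraser","spray","glue","folder","leaf","leaf_tab"]:
        print(n,q,[(np.round(x["at"]),round(x["confidence"],2)) for x in imaging.search_frame(q,n)], [np.round(at_z(c,x["at"],0.03),3) for x in imaging.search_frame(q,n)][:2] if n!="wrist" else "")
E
```

```text
{'clock': 0.0, 'joint_pos': array([-1.17859313e+00,  3.00474274e-01,  1.52160787e+00, -4.21223728e-06,
        1.32068626e+00, -6.65913804e-02]), 'dq': array([ 1.96782521e-05, -1.22392658e-03, -2.12528841e-03,  8.59637971e-05,
        2.16134369e-03,  1.53407965e-03]), 'effort': array([-2.32170358e-03, -5.43498659e+01, -3.61801314e+01, -1.67378844e-04,
        4.02250196e-03,  4.10903141e-06]), 'ee_pos': array([ 0.24349576, -0.49292359,  0.25270822]), 'ee_rot': array([-5.79770857e-04,  9.73803336e-01,  2.27391113e-01, -9.73006418e-05]), 'contact_force': array([0.22947544, 0.1279115 , 0.46682172]), 'moment': array([-0.02714394,  0.01749957, -0.01679312]), 'gripper_width': 1.0043022574617702}
top [[440.49510136   0.         311.69609854]
 [  0.         440.49510136 234.79407535]
 [  0.           0.           1.        ]] -0.019340463153219283 [[ 0.01705905 -0.99962008  0.02164898 -0.03397537]
 [ 0.99177879  0.01966366  0.12644437 -0.60293776]
 [-0.12682203  0.01931397  0.99173744 -0.85126153]
 [ 0.          0.          0.          1.        ]]
top tin [(array([267., 276.]), 0.8), (arra
[... 1284 characters left out ...]

side eraser [(array([168., 394.]), 0.86)] [array([ 0.483, -0.463,  0.03 ])]
side spray [(array([214., 385.]), 0.65), (array([147., 331.]), 0.6)] [array([ 0.485, -0.171,  0.03 ]), array([ 0.702, -0.583,  0.03 ])]
side glue [(array([330., 263.]), 0.79), (array([233., 385.]), 0.25)] [array([0.68 , 0.342, 0.03 ]), array([ 0.477, -0.07 ,  0.03 ])]
side folder [(array([229., 383.]), 0.68)] [array([ 0.483, -0.089,  0.03 ])]
side leaf [(array([213., 385.]), 0.93)] [array([ 0.486, -0.175,  0.03 ])]
side leaf_tab [(array([210., 386.]), 0.62)] [array([ 0.485, -0.191,  0.03 ])]
wrist tin [] 
wrist tape [] 
wrist eraser [] 
wrist spray [] 
wrist glue [] 
wrist folder [] 
wrist leaf [] 
wrist leaf_tab []
```

View pics/top0.png

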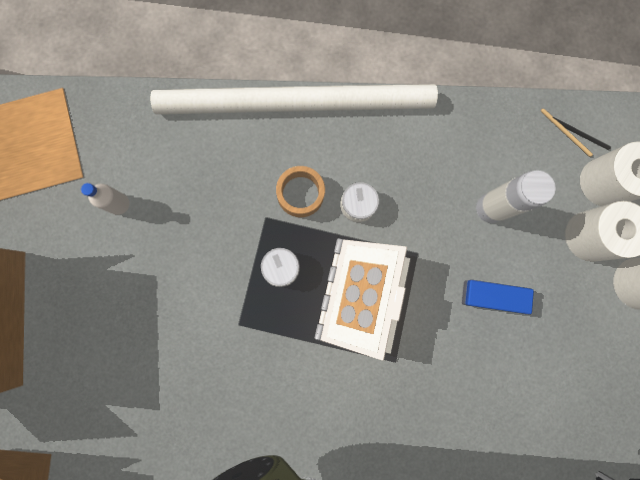

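View pics/side0.png

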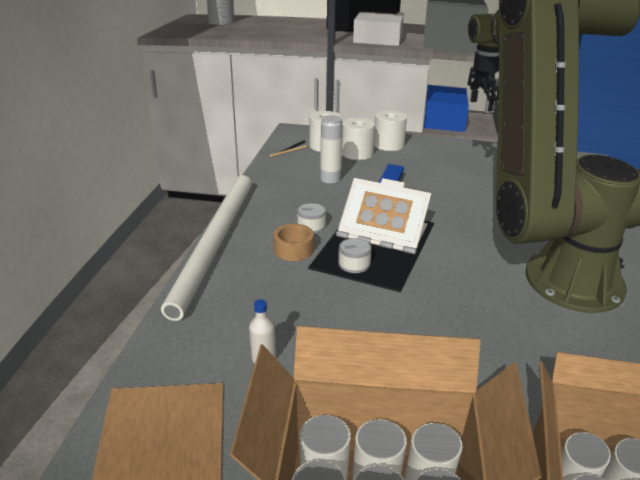

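The top view shows the tin at (280,267) on the left page. The folder's left corners are near (264,219) and (240,325), the spine runs from (340,240) to (320,338), and the leaf tab is near (398,303). The tape, spare tin and eraser stand clear of the tin's path.

```bash
python3 - <<'E'
from h import *
c=imaging.read_camera("top");s=imaging.read_camera("side")
im=c["color"]
cv2.imwrite("pics/topz.png",cv2.resize(im[205:375,225:435],None,fx=3.5,fy=3.5,interpolation=cv2.INTER_CUBIC)[:,:,::-1])
cv2.imwrite("pics/sidez.png",cv2.resize(s["color"][165:295,300:440],None,fx=4.5,fy=4.5,interpolation=cv2.INTER_CUBIC)[:,:,::-1])
for cam,n in((c,"top"),(s,"side")):
    for q in ["tin","spare_tin"]:
        for m in imaging.silhouettes(q,n):
            ys,xs=np.where(m["region"]);print(n,q,round(m["confidence"],2),xs.min(),xs.max(),ys.min(),ys.max(),xs.mean(),ys.mean())
for p in [(267,280)]: print(at_z(c,p,0.055))
for p in [(219,264),(325,240),(252,418),(360,395)]: print(at_z(c,p,0.005))
for p in [(240,340),(338,320)]: print(at_z(c,p,0.012))
E
```

```text
top tin 0.88 261 298 248 285 279.7042869641295 266.5371828521435
top spare_tin 0.66 340 379 182 221 359.3665271966527 201.6468619246862
side tin 0.71 339 370 239 272 354.57905759162304 255.31413612565444
side spare_tin 0.97 298 325 203 231 312.2308892355694 216.0436817472699
[0.53645242 0.03856403 0.055     ]
[0.63924605 0.07734517 0.005     ]
[0.41943011 0.11955579 0.005     ]
[ 0.57576636 -0.24740946  0.005     ]
[ 0.35412182 -0.19754805  0.005     ]
[ 0.5971165  -0.08246664  0.012     ]
[ 0.39667555 -0.04377062  0.012     ]
```

View pics/topz.png

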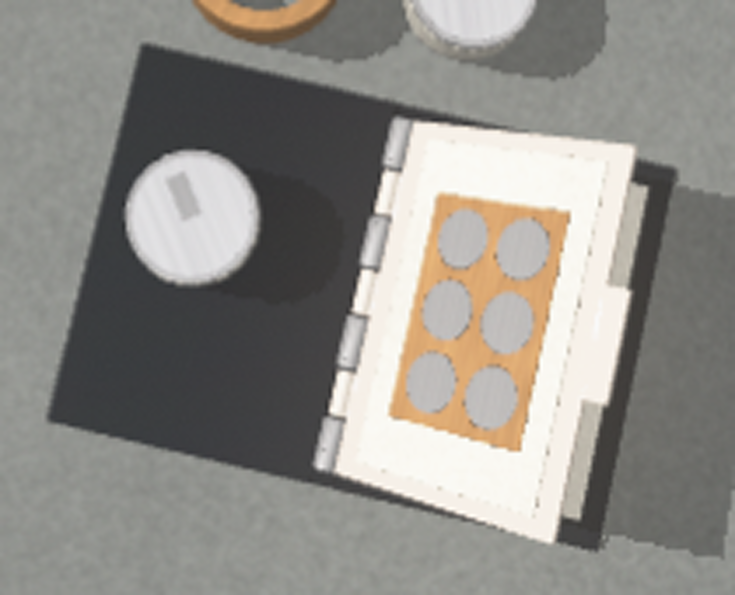

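View pics/sidez.png

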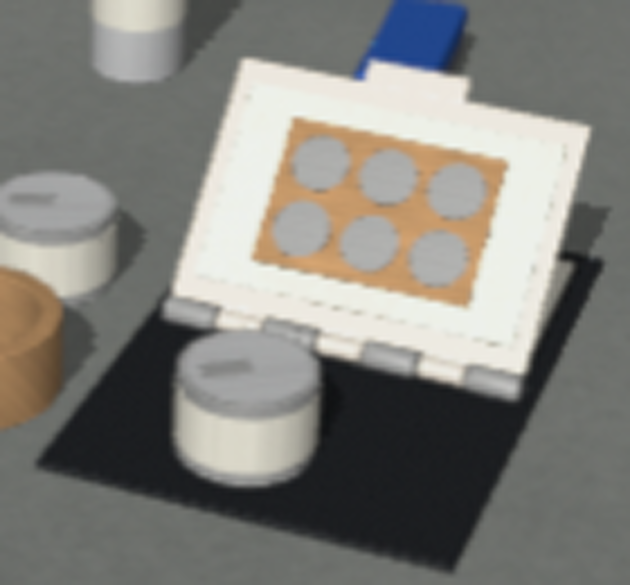

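```bash
cat > fit.py <<'E'
from h import *
from scipy.optimize import least_squares
c=imaging.read_camera("top");s=imaging.read_camera("side")
A=lambda x,y,z=.005:("b",x,y,z)
L=lambda x,rr:("l",x,rr,0)
obs=[(c,217.9,265.9,A(.115,.165)),(c,325,238.7,A(-.115,.165)),(c,254.1,418.4,A(.115,-.165)),(c,362.1,395.9,A(-.115,-.165)),
(s,267.9,308.4,A(.115,.165)),(s,291.7,400.4,A(-.115,.165)),(s,223.2,434,A(-.115,-.165)),
(c,247,406.4,L(.105,.158)),(c,360.1,383.9,L(-.105,.158)),(c,287.6,405,L(.03,.172)),(c,320.1,397.9,L(-.03,.172)),
(s,177.9,354,L(.105,.158)),(s,193.4,431.1,L(-.105,.158)),(s,178.8,381.8,L(.03,.172)),(s,182.1,404.4,L(-.03,.172))]
def W(p,q):
    x0,y0,a,th=p
    k,x,y,z=q
    if k=="l": y,z=-y*np.cos(th),.0085+y*np.sin(th)
    return np.array([x0+np.cos(a)*x-np.sin(a)*y,y0+np.sin(a)*x+np.cos(a)*y,z])
def f(p):
    o=[]
    for cam,rr,cc,q in obs:
        e=np.array(proj(cam,W(p,q)))-[rr,cc];o+=list(e)
    return np.array(o)
if __name__=="__main__":
    S=least_squares(f,[.5,-.06,-.19,.7],loss="soft_l1");print(S.x,np.degrees(S.x[2:]));print(np.round(f(S.x).reshape(-1,2),1))
    p=S.x;np.save("p.npy",p)
    def g(t,z0=.005,cc=((c,(266.5,279.7)),(s,None))): pass
    # tin from top lid centre, in folder frame
    t=at_z(c,(266.5,279.7),.054)
    d=t[:2]-p[:2];ca,sa=np.cos(p[2]),np.sin(p[2]);print("tin",t,"folder frame",ca*d[0]+sa*d[1],-sa*d[0]+ca*d[1])
    print("tin side pred",proj(s,[t[0],t[1],.03]))
    print("spare",at_z(c,(201,360),.05),"tape",at_z(c,(191,300),.048))
    for q in (L(0,.172),L(.105,.158),L(-.105,.158),A(0,0),A(0,.165),A(0,.215)): print(q,np.round(W(p,q),4))
E
python3 fit.py
```

```text
[ 0.49694557 -0.06145989 -0.21127834  0.7417105 ] [-12.10535742  42.49688126]
[[-1.1 -1.1]
 [ 0.1 -0.9]
 [-1.6 -0.6]
 [ 0.  -0.3]
 [-1.4 -0.3]
 [-1.7  0.8]
 [-1.4  0.3]
 [-0.4  0.3]
 [ 0.2 -0.6]
 [-0.   0.2]
 [ 0.4  0.6]
 [-0.4  0.4]
 [-0.5  0.2]
 [-0.8  0.8]
 [ 0.2  0.2]]
tin [0.53747538 0.0392291  0.054     ] folder frame 0.018513085088711308 0.10694953202070746
tin side pred (np.float64(254.38415163991027), np.float64(354.9856537086638))
spare [ 0.67273511 -0.11901378  0.05      ] tape [0.691128   0.00252445 0.048     ]
('l', 0, 0.172, 0) [ 0.4704 -0.1855  0.1247]
('l', 0.105, 0.158, 0) [ 0.5752 -0.1974  0.1152]
('l', -0.105, 0.158, 0) [ 0.3699 -0.1533  0.1152]
('b', 0, 0, 0.005) [ 0.4969 -0.0615  0.005 ]
('b', 0, 0.165, 0.005) [0.5315 0.0999 0.005 ]
('b', 0, 0.215, 0.005) [0.542  0.1488 0.005 ]
```

Both views agree to about 1.5 px. Folder yaw is -12.1°, the leaf is at 0.74 rad, and the tin is at folder (0.0185, 0.107). Next I work out the waypoints for pushing the tin with half-open fingers, with the jaw axis along the spine.

```bash
cat > wp.py <<'E'
from h import *
from scipy.spatial.transform import Rotation as R
p=np.load("p.npy");a=p[2]
def F(x,y,z): return np.array([p[0]+np.cos(a)*x-np.sin(a)*y,p[1]+np.sin(a)*x+np.cos(a)*y,z])
def delta(x,y,z):
    s=state();w=np.round((F(x,y,z)-s["ee_pos"])*1000,1)
    q=s["ee_rot"];Rc=R.from_quat([q[1],q[2],q[3],q[0]]).as_matrix()
    ex=np.array([np.cos(a),np.sin(a),0]);Rt=np.column_stack([np.cross(ex,[0,0,-1]),ex,[0,0,-1]])
    rv=np.degrees(R.from_matrix(Rt@Rc.T).as_rotvec());return w,np.round(rv,1)
def here():
    s=state();d=s["ee_pos"]-[p[0],p[1],0]
    return "folder xyz",np.round([np.cos(a)*d[0]+np.sin(a)*d[1],-np.sin(a)*d[0]+np.cos(a)*d[1],d[2]],4),s["clock"],np.round(s["contact_force"],1),round(s["gripper_width"],2)
if __name__=="__main__":
    import sys
    print(here())
    v=[float(t) for t in sys.argv[1:]]
    for i in range(0,len(v),3): print(v[i:i+3],*delta(*v[i:i+3]))
E
python3 wp.py .0185 .0435 .2 .0185 .0435 .04; python3 -c "
from h import *;print(np.degrees(state()['joint_pos']))"
```

```text
('folder xyz', array([-0.1572, -0.4752,  0.2533]), 2.55, array([-0. ,  0.4, -0.1]), 1.0)
[0.0185, 0.0435, 0.2] [280.6 470.3 -53.3] [-0.   0.  51.6]
[0.0185, 0.0435, 0.04] [ 280.6  470.3 -213.3] [-0.   0.  51.6]
[-6.75289999e+01  1.71833174e+01  8.71464410e+01  1.11496964e-03
  7.56709739e+01 -3.81612510e+00]
```

>>> apply_moves([
  {"tx":50,"ty":40,"tz":0,"wz":10,"fingers":0},
  {"tx":85,"ty":90,"tz":0,"wz":20,"fingers":0},
  {"tx":120,"ty":140,"tz":0,"wz":30,"fingers":0},
  {"tx":150,"ty":190,"tz":0,"wz":40,"fingers":0},
  {"tx":175,"ty":240,"tz":0,"wz":51.6,"fingers":0},
])

```text
invalid input
```

```bash
python3 wp.py .0185 .0435 .2 .0185 .0435 .04
```

```text
('folder xyz', array([-0.1572, -0.4752,  0.2533]), 2.55, array([-0. ,  0.4, -0.1]), 1.0)
[0.0185, 0.0435, 0.2] [280.6 470.3 -53.3] [-0.   0.  51.6]
[0.0185, 0.0435, 0.04] [ 280.6  470.3 -213.3] [-0.   0.  51.6]
```

The call was refused, so I'll send every field.

>>> apply_moves([
  {"tx":50,"ty":40,"tz":0,"wx":0,"wy":0,"wz":10,"fingers":0},
  {"tx":85,"ty":90,"tz":0,"wx":0,"wy":0,"wz":20,"fingers":0},
  {"tx":120,"ty":140,"tz":0,"wx":0,"wy":0,"wz":30,"fingers":0},
  {"tx":150,"ty":190,"tz":0,"wx":0,"wy":0,"wz":40,"fingers":0},
  {"tx":175,"ty":240,"tz":0,"wx":0,"wy":0,"wz":51,"fingers":0},
])

```text
clock: 3.18
ee_pos: [0.4194, -0.2513, 0.2534]
ee_rot: [0.0, 0.781, 0.625, 0.0]
contact_force: [1.0, -0.4, -0.4]
gripper_width: 0.503
```

```bash
python3 wp.py .0185 .0435 .2 .0185 .0435 .04
```

```text
('folder xyz', array([-0.036 , -0.2019,  0.2534]), 3.175, array([ 1. , -0.4, -0.4]), 0.5)
[0.0185, 0.0435, 0.2] [104.8 228.5 -53.4] [0.  0.  0.5]
[0.0185, 0.0435, 0.04] [ 104.8  228.5 -213.4] [0.  0.  0.5]
```

>>> apply_moves([
  {"tx":24,"ty":52,"tz":0,"wx":0,"wy":0,"wz":0,"fingers":0},
  {"tx":48,"ty":104,"tz":0,"wx":0,"wy":0,"wz":0,"fingers":0},
  {"tx":72,"ty":156,"tz":-10,"wx":0,"wy":0,"wz":0.5,"fingers":0},
  {"tx":95,"ty":205,"tz":-30,"wx":0,"wy":0,"wz":0.5,"fingers":0},
  {"tx":105,"ty":228,"tz":-53,"wx":0,"wy":0,"wz":0.5,"fingers":0},
])

```text
clock: 3.8
ee_pos: [0.5252, -0.0209, 0.2]
ee_rot: [0.0, 0.777, 0.629, 0.0]
contact_force: [0.1, 0.2, -0.7]
gripper_width: 0.5
```

>>> apply_moves([
  {"tx":0,"ty":0,"tz":-40,"wx":0,"wy":0,"wz":0,"fingers":0},
  {"tx":0,"ty":0,"tz":-80,"wx":0,"wy":0,"wz":0,"fingers":0},
  {"tx":0,"ty":0,"tz":-110,"wx":0,"wy":0,"wz":0,"fingers":0},
])

```text
clock: 4.18
ee_pos: [0.5247, -0.0208, 0.0884]
ee_rot: [0.0, 0.777, 0.629, 0.0]
contact_force: [1.0, -0.4, 0.4]
gripper_width: 0.496
```

```bash
python3 wp.py .0185 .0435 .04; python3 - <<'E'
from h import *
a=imaging.read_camera("top")["color"];b=imaging.read_camera("side")["color"]
cv2.imwrite("pics/m1.png",cv2.resize(np.hstack([a[170:390,200:440],b[140:360,260:500]]),None,fx=1.66,fy=1.66)[:,:,::-1])
E
```

```text
('folder xyz', array([0.0186, 0.0456, 0.0884]), 4.175, array([ 1. , -0.4,  0.4]), 0.5)
[0.0185, 0.0435, 0.04] [ -0.6  -2.  -48.4] [-0.   0.  -0.1]
```

View pics/m1.png

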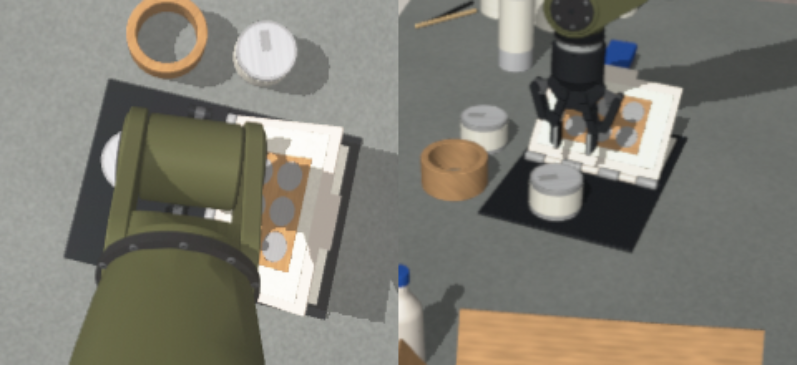

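The side view shows the open fingers on the spine side of the tin, lined up with the push direction and clear of the tin and leaf. I'll lower them now, then push in small steps.

>>> apply_moves([
  {"tx":0,"ty":-2,"tz":-25,"wx":0,"wy":0,"wz":0,"fingers":0},
  {"tx":0,"ty":-2,"tz":-48,"wx":0,"wy":0,"wz":0,"fingers":0},
  {"tx":0,"ty":-2,"tz":-48,"wx":0,"wy":0,"wz":0,"fingers":0},
])

```text
clock: 4.65
ee_pos: [0.5235, -0.0228, 0.0394]
ee_rot: [-0.002, 0.777, 0.629, -0.002]
contact_force: [-0.3, 0.6, 0.4]
gripper_width: 0.506
```

```bash
python3 wp.py .0185 .085 .04  .0185 .185 .04; python3 - <<'E'
from h import *
b=imaging.read_camera("side")["color"]
cv2.imwrite("pics/m2.png",cv2.resize(b[140:360,260:500],None,fx=2.5,fy=2.5)[:,:,::-1])
E
```

```text
('folder xyz', array([0.0179, 0.0434, 0.0394]), 4.65, array([-0.3,  0.6,  0.4]), 0.51)
[0.0185, 0.085, 0.04] [ 9.3 40.6  0.6] [-0.  -0.3 -0.1]
[0.0185, 0.185, 0.04] [ 30.3 138.3   0.6] [-0.  -0.3 -0.1]
```

View pics/m2.png

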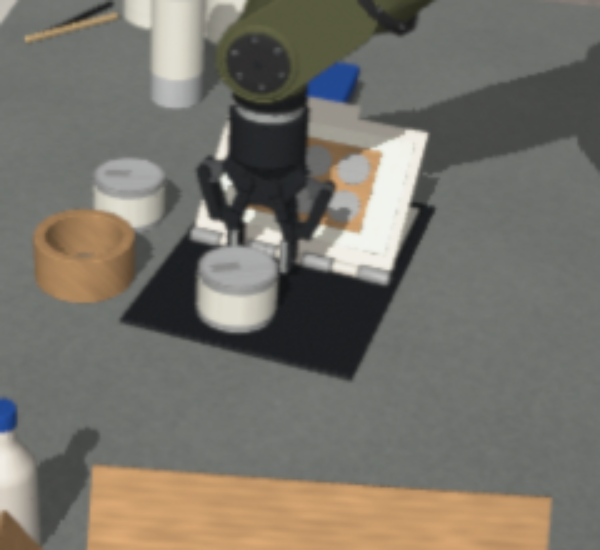

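The fingertips stand just behind the tin, spanning it. I'll push at about 8 mm per row.

>>> apply_moves([
  {"tx":2,"ty":8,"tz":0,"wx":0,"wy":0,"wz":0,"fingers":0},
  {"tx":4,"ty":16,"tz":0,"wx":0,"wy":0,"wz":0,"fingers":0},
  {"tx":5,"ty":24,"tz":0,"wx":0,"wy":0,"wz":0,"fingers":0},
  {"tx":7,"ty":32,"tz":0,"wx":0,"wy":0,"wz":0,"fingers":0},
  {"tx":9,"ty":40,"tz":0,"wx":0,"wy":0,"wz":0,"fingers":0},
])

```text
clock: 5.32
ee_pos: [0.5334, 0.0175, 0.0407]
ee_rot: [-0.001, 0.777, 0.629, -0.001]
contact_force: [-1.8, -6.2, 5.4]
gripper_width: 0.499
```

```bash
python3 wp.py  .0185 .185 .04; python3 - <<'E'
from h import *
b=imaging.read_camera("side")["color"]
cv2.imwrite("pics/m3.png",cv2.resize(b[140:360,260:500],None,fx=2.5,fy=2.5)[:,:,::-1])
E
```

```text
('folder xyz', array([0.0191, 0.0848, 0.0407]), 5.325, array([-1.8, -6.2,  5.4]), 0.5)
[0.0185, 0.185, 0.04] [20.4 98.1 -0.7] [ 0.  -0.2 -0.1]
```

View pics/m3.png

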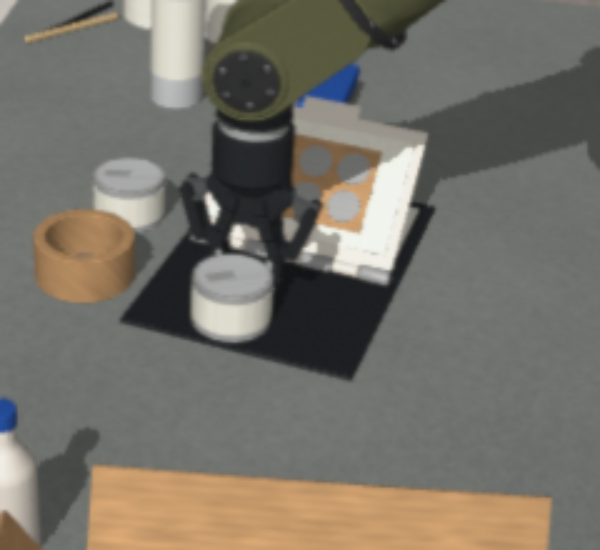

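The tin is sliding upright ahead of the fingers. I'll keep pushing.

>>> apply_moves([
  {"tx":2,"ty":8,"tz":0,"wx":0,"wy":0,"wz":0,"fingers":0},
  {"tx":4,"ty":16,"tz":0,"wx":0,"wy":0,"wz":0,"fingers":0},
  {"tx":5,"ty":24,"tz":0,"wx":0,"wy":0,"wz":0,"fingers":0},
  {"tx":7,"ty":32,"tz":0,"wx":0,"wy":0,"wz":0,"fingers":0},
  {"tx":8,"ty":40,"tz":0,"wx":0,"wy":0,"wz":0,"fingers":0},
])

```text
clock: 6.0
ee_pos: [0.5419, 0.0586, 0.0409]
ee_rot: [-0.001, 0.777, 0.63, -0.001]
contact_force: [-0.8, -5.7, 5.0]
gripper_width: 0.505
```

>>> apply_moves([
  {"tx":1,"ty":6,"tz":0,"wx":0,"wy":0,"wz":0,"fingers":0},
  {"tx":2,"ty":12,"tz":0,"wx":0,"wy":0,"wz":0,"fingers":0},
  {"tx":4,"ty":18,"tz":0,"wx":0,"wy":0,"wz":0,"fingers":0},
  {"tx":5,"ty":24,"tz":0,"wx":0,"wy":0,"wz":0,"fingers":0},
])

```text
clock: 6.5
ee_pos: [0.5467, 0.0832, 0.0405]
ee_rot: [-0.001, 0.777, 0.63, -0.001]
contact_force: [-1.3, -0.9, -1.6]
gripper_width: 0.501
```

```bash
python3 wp.py  .0185 .185 .04; python3 - <<'E'
from h import *
b=imaging.read_camera("side")["color"]
cv2.imwrite("pics/m4.png",cv2.resize(b[140:360,260:500],None,fx=2.5,fy=2.5)[:,:,::-1])
E
```

```text
('folder xyz', array([0.0183, 0.1519, 0.0405]), 6.5, array([-1.3, -0.9, -1.6]), 0.5)
[0.0185, 0.185, 0.04] [ 7.1 32.3 -0.5] [-0.  -0.2 -0.1]
```

View pics/m4.png

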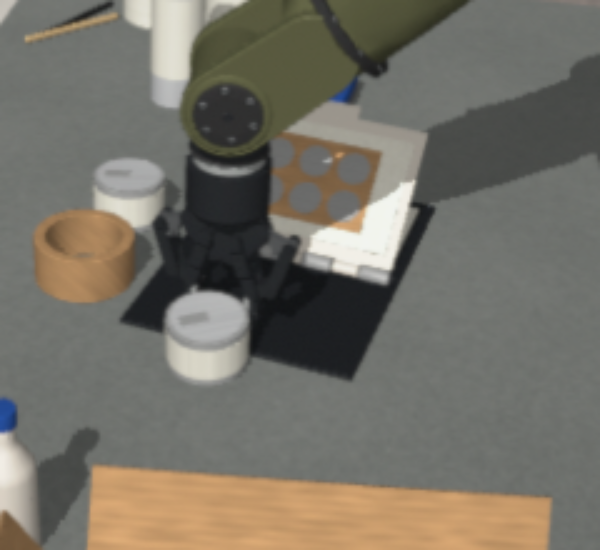

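The tin is over the edge and the force has dropped. I'll carry on gently until it is fully off.

>>> apply_moves([
  {"tx":1,"ty":6,"tz":0,"wx":0,"wy":0,"wz":0,"fingers":0},
  {"tx":2,"ty":12,"tz":0,"wx":0,"wy":0,"wz":0,"fingers":0},
  {"tx":4,"ty":18,"tz":0,"wx":0,"wy":0,"wz":0,"fingers":0},
  {"tx":5,"ty":24,"tz":0,"wx":0,"wy":0,"wz":0,"fingers":0},
  {"tx":6,"ty":30,"tz":0,"wx":0,"wy":0,"wz":0,"fingers":0},
])

```text
clock: 7.18
ee_pos: [0.5529, 0.1142, 0.0406]
ee_rot: [-0.001, 0.777, 0.63, -0.001]
contact_force: [0.1, -1.7, -0.9]
gripper_width: 0.5
```

>>> apply_moves([
  {"tx":1,"ty":6,"tz":0,"wx":0,"wy":0,"wz":0,"fingers":0},
  {"tx":2,"ty":12,"tz":0,"wx":0,"wy":0,"wz":0,"fingers":0},
  {"tx":2,"ty":12,"tz":0,"wx":0,"wy":0,"wz":0,"fingers":0},
])

```text
clock: 7.55
ee_pos: [0.555, 0.1267, 0.0406]
ee_rot: [-0.001, 0.777, 0.63, -0.001]
contact_force: [-0.6, -0.0, 0.0]
gripper_width: 0.496
```

```bash
python3 wp.py  .0185 .185 .04; python3 - <<'E'
from h import *
b=imaging.read_camera("side")["color"]
cv2.imwrite("pics/m5.png",cv2.resize(b[140:360,260:500],None,fx=2.5,fy=2.5)[:,:,::-1])
E
```

```text
('folder xyz', array([0.0173, 0.1961, 0.0406]), 7.55, array([-0.6, -0. ,  0. ]), 0.5)
[0.0185, 0.185, 0.04] [ -1.1 -11.1  -0.6] [-0.  -0.2 -0.2]
```

View pics/m5.png

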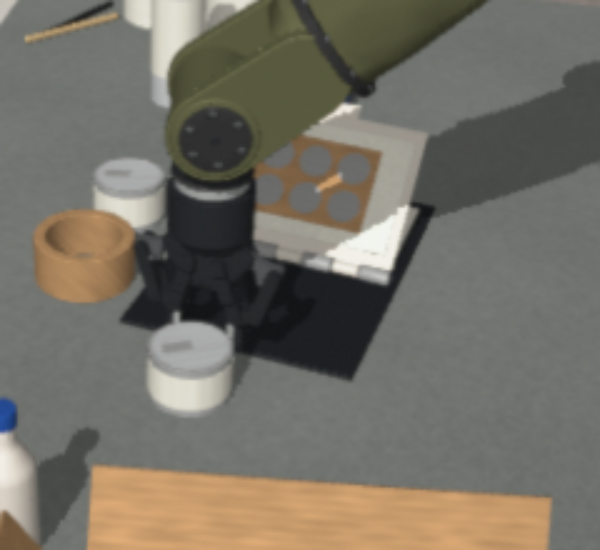

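The tin looks upright on the bench. I'll back off, lift, and check from above.

>>> apply_moves([
  {"tx":-4,"ty":-20,"tz":0,"wx":0,"wy":0,"wz":0,"fingers":0},
  {"tx":-8,"ty":-40,"tz":20,"wx":0,"wy":0,"wz":0,"fingers":0},
  {"tx":-16,"ty":-80,"tz":75,"wx":0,"wy":0,"wz":0,"fingers":0},
  {"tx":-26,"ty":-110,"tz":130,"wx":0,"wy":0,"wz":0,"fingers":0},
  {"tx":-36,"ty":-150,"tz":170,"wx":0,"wy":0,"wz":0,"fingers":-0.5},
])

```text
clock: 8.22
ee_pos: [0.5185, -0.0243, 0.2117]
ee_rot: [-0.0, 0.777, 0.63, -0.0]
contact_force: [1.2, 0.6, -0.5]
gripper_width: 0.302
```

```bash
python3 wp.py 0 -.21 .24  0 -.21 .11; python3 - <<'E'
from h import *
t=imaging.read_camera("top");s=imaging.read_camera("side")
p=np.load("p.npy")
def ff(w):
    d=w[:2]-p[:2];ca,sa=np.cos(p[2]),np.sin(p[2]);return np.round([ca*d[0]+sa*d[1],-sa*d[0]+ca*d[1]],4)
for n,c in(("top",t),("side",s)):
    for m in imaging.silhouettes("tin",n):
        ys,xs=np.where(m["region"]);ct=((ys.min()+ys.max())/2,(xs.min()+xs.max())/2);print(n,round(m["confidence"],2),ct,"lid z .05:",ff(at_z(c,ct,.05)),"z.025",ff(at_z(c,ct,.025)))
a=t["color"];b=s["color"]
cv2.imwrite("pics/m6.png",cv2.resize(np.hstack([a[170:390,200:440],b[140:360,260:500]]),None,fx=1.66,fy=1.66)[:,:,::-1])
E
```

```text
('folder xyz', array([0.0133, 0.0409, 0.2117]), 8.225, array([ 1.2,  0.6, -0.5]), 0.3)
[0.0, -0.21, 0.24] [ -65.6 -242.5   28.3] [-0.  -0.1 -0.2]
[0.0, -0.21, 0.11] [ -65.6 -242.5 -101.7] [-0.  -0.1 -0.2]
top 0.59 (np.float64(253.5), np.float64(218.0)) lid z .05: [0.0159 0.2318] z.025 [0.0168 0.237 ]
side 0.65 (np.float64(287.5), np.float64(336.0)) lid z .05: [0.0034 0.2699] z.025 [0.0148 0.2393]
```

View pics/m6.png

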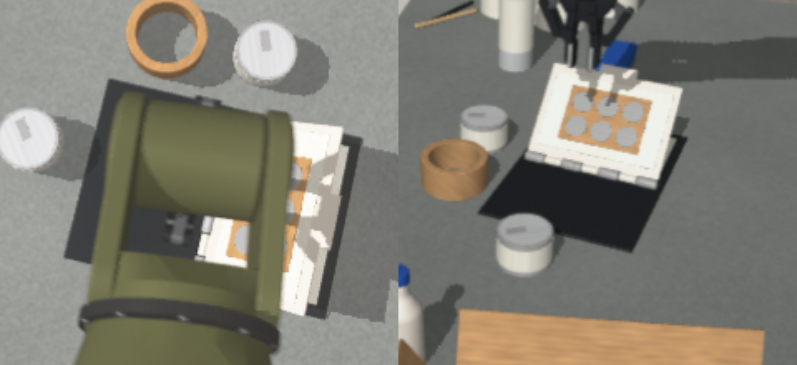

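The tin's centre is at folder y ≈ 0.235, so its rear rim is about 32 mm off the folder, and it stands upright. The other things haven't moved. Now I move with shut fingers to the far side of the leaf.

>>> apply_moves([
  {"tx":-15,"ty":-55,"tz":20,"wx":0,"wy":0,"wz":0,"fingers":-1},
  {"tx":-30,"ty":-110,"tz":28,"wx":0,"wy":0,"wz":0,"fingers":-1},
  {"tx":-45,"ty":-165,"tz":28,"wx":0,"wy":0,"wz":0,"fingers":-1},
  {"tx":-60,"ty":-220,"tz":20,"wx":0,"wy":0,"wz":0,"fingers":-1},
  {"tx":-65,"ty":-242,"tz":-10,"wx":0,"wy":0,"wz":0,"fingers":-1},
])

```text
clock: 9.05
ee_pos: [0.4532, -0.2679, 0.1991]
ee_rot: [-0.0, 0.778, 0.628, -0.0]
contact_force: [1.7, 0.6, -1.3]
gripper_width: -0.003
```

>>> apply_moves([
  {"tx":0,"ty":0,"tz":-45,"wx":0,"wy":0,"wz":0,"fingers":-1},
  {"tx":0,"ty":0,"tz":-90,"wx":0,"wy":0,"wz":0,"fingers":-1},
  {"tx":0,"ty":0,"tz":-90,"wx":0,"wy":0,"wz":0,"fingers":-1},
])

```text
clock: 9.43
ee_pos: [0.4516, -0.2664, 0.1055]
ee_rot: [-0.004, 0.778, 0.629, -0.001]
contact_force: [0.0, -0.4, 0.7]
gripper_width: -0.002
```

```bash
python3 wp.py 0 -.15 .11  0 -.138 .11; python3 - <<'E'
from h import *
t=imaging.read_camera("top");s=imaging.read_camera("side")
a=t["color"];b=s["color"]
cv2.imwrite("pics/m7.png",cv2.resize(np.hstack([a[170:390,230:470],b[100:320,260:500]]),None,fx=1.66,fy=1.66)[:,:,::-1])
E
```

```text
('folder xyz', array([-0.0013, -0.2099,  0.1055]), 9.425, array([ 0. , -0.4,  0.7]), -0.0)
[0.0, -0.15, 0.11] [13.9 58.3  4.5] [-0.3 -0.4  0. ]
[0.0, -0.138, 0.11] [16.4 70.   4.5] [-0.3 -0.4  0. ]
```

View pics/m7.png

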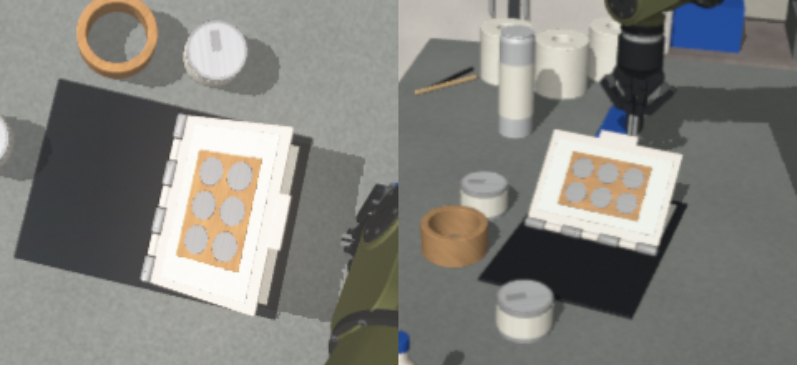

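The fingers stand beyond the tab, below its edge height, clear of everything. I'll push the tab edge up along its arc.

>>> apply_moves([
  {"tx":6,"ty":28,"tz":2,"wx":0,"wy":0,"wz":0,"fingers":-1},
  {"tx":12,"ty":54,"tz":2,"wx":0,"wy":0,"wz":0,"fingers":-1},
  {"tx":15,"ty":70,"tz":2,"wx":0,"wy":0,"wz":0,"fingers":-1},
  {"tx":18,"ty":84,"tz":14,"wx":0,"wy":0,"wz":0,"fingers":-1},
  {"tx":21,"ty":98,"tz":25,"wx":0,"wy":0,"wz":0,"fingers":-1},
])

```text
clock: 10.15
ee_pos: [0.475, -0.1697, 0.1364]
ee_rot: [0.001, 0.778, 0.629, -0.0]
contact_force: [-0.9, -4.2, 3.2]
gripper_width: 0.001
```

```bash
python3 wp.py 0 -.07 .152  0 -.011 .162; python3 - <<'E'
from h import *
t=imaging.read_camera("top");s=imaging.read_camera("side")
a=t["color"];b=s["color"]
cv2.imwrite("pics/m8.png",cv2.resize(np.hstack([a[170:390,230:470],b[100:320,260:500]]),None,fx=1.66,fy=1.66)[:,:,::-1])
E
```

```text
('folder xyz', array([ 0.0013, -0.1104,  0.1364]), 10.15, array([-0.9, -4.2,  3.2]), 0.0)
[0.0, -0.07, 0.152] [ 7.3 39.8 15.6] [0.1 0.  0. ]
[0.0, -0.011, 0.162] [19.6 97.5 25.6] [0.1 0.  0. ]
```

View pics/m8.png

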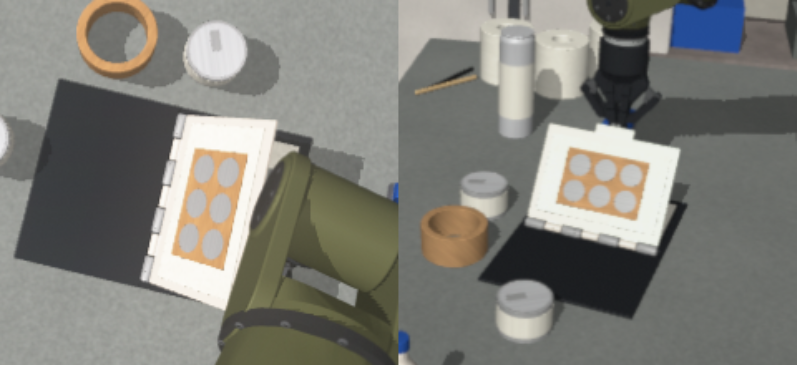

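The leaf is rising with about 5 N of contact. I'll continue to upright.

>>> apply_moves([
  {"tx":3,"ty":14,"tz":6,"wx":0,"wy":0,"wz":0,"fingers":-1},
  {"tx":5,"ty":27,"tz":11,"wx":0,"wy":0,"wz":0,"fingers":-1},
  {"tx":8,"ty":40,"tz":16,"wx":0,"wy":0,"wz":0,"fingers":-1},
  {"tx":11,"ty":54,"tz":20,"wx":0,"wy":0,"wz":0,"fingers":-1},
  {"tx":14,"ty":68,"tz":23,"wx":0,"wy":0,"wz":0,"fingers":-1},
])

```text
clock: 10.88
ee_pos: [0.4899, -0.1002, 0.1608]
ee_rot: [0.001, 0.777, 0.629, 0.001]
contact_force: [-1.9, -3.4, 8.6]
gripper_width: -0.0
```

```bash
python3 wp.py 0 -.011 .162; python3 - <<'E'
from h import *
t=imaging.read_camera("top");s=imaging.read_camera("side")
a=t["color"];b=s["color"]
cv2.imwrite("pics/m9.png",cv2.resize(np.hstack([a[170:390,230:470],b[100:320,260:500]]),None,fx=1.66,fy=1.66)[:,:,::-1])
E
```

```text
('folder xyz', array([ 0.0012, -0.0393,  0.1608]), 10.875, array([-1.9, -3.4,  8.6]), -0.0)
[0.0, -0.011, 0.162] [ 4.7 28.   1.2] [ 0.1  0.2 -0.1]
```

View pics/m9.png

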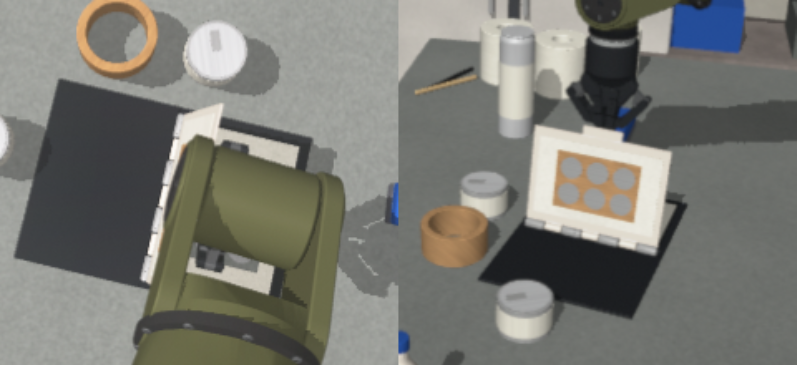

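At about 80° the leaf is nearly upright. I'll raise the fingertips a little while passing upright, then follow the arc with the tip at roughly 140 mm radius.

>>> apply_moves([
  {"tx":3,"ty":13,"tz":6,"wx":0,"wy":0,"wz":0,"fingers":-1},
  {"tx":5,"ty":25,"tz":10,"wx":0,"wy":0,"wz":0,"fingers":-1},
  {"tx":9,"ty":43,"tz":8,"wx":0,"wy":0,"wz":0,"fingers":-1},
  {"tx":13,"ty":61,"tz":6,"wx":0,"wy":0,"wz":0,"fingers":-1},
])

```text
clock: 11.48
ee_pos: [0.5033, -0.037, 0.1666]
ee_rot: [0.001, 0.777, 0.629, 0.001]
contact_force: [-0.6, -2.5, -1.2]
gripper_width: -0.001
```

```bash
python3 wp.py 0 .0405 .16  0 .0568 .153 0 .0862 .1313 0 .109 .1027 0 .1236 .069 0 .129 .033; python3 - <<'E'
from h import *
t=imaging.read_camera("top");s=imaging.read_camera("side")
a=t["color"];b=s["color"]
cv2.imwrite("pics/m10.png",cv2.resize(np.hstack([a[170:390,230:470],b[100:320,260:500]]),None,fx=1.66,fy=1.66)[:,:,::-1])
E
```

```text
('folder xyz', array([0.0011, 0.0252, 0.1666]), 11.475, array([-0.6, -2.5, -1.2]), -0.0)
[0.0, 0.0405, 0.16] [ 2.2 15.2 -6.6] [ 0.   0.2 -0.1]
[0.0, 0.0568, 0.153] [  5.6  31.1 -13.6] [ 0.   0.2 -0.1]
[0.0, 0.0862, 0.1313] [ 11.7  59.9 -35.3] [ 0.   0.2 -0.1]
[0.0, 0.109, 0.1027] [ 16.5  82.2 -63.9] [ 0.   0.2 -0.1]
[0.0, 0.1236, 0.069] [ 19.6  96.4 -97.6] [ 0.   0.2 -0.1]
[0.0, 0.129, 0.033] [  20.7  101.7 -133.6] [ 0.   0.2 -0.1]
```

View pics/m10.png

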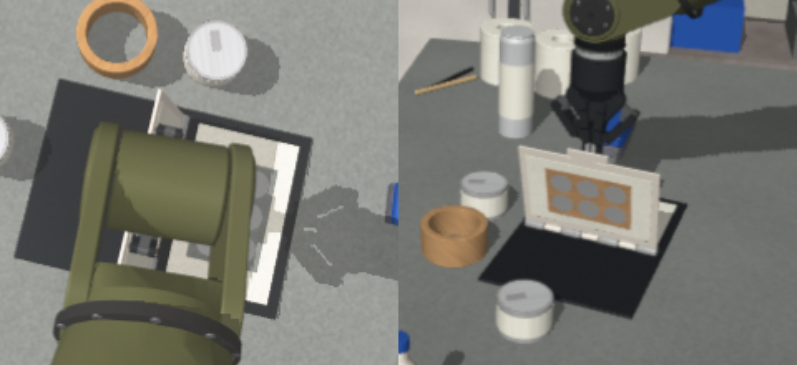

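The leaf is past upright, at about 105°, with the fingertips behind it. I'll follow the arc down.

>>> apply_moves([
  {"tx":3,"ty":16,"tz":-6,"wx":0,"wy":0,"wz":0,"fingers":-1},
  {"tx":6,"ty":31,"tz":-14,"wx":0,"wy":0,"wz":0,"fingers":-1},
  {"tx":9,"ty":46,"tz":-24,"wx":0,"wy":0,"wz":0,"fingers":-1},
  {"tx":12,"ty":60,"tz":-35,"wx":0,"wy":0,"wz":0,"fingers":-1},
  {"tx":14,"ty":72,"tz":-49,"wx":0,"wy":0,"wz":0,"fingers":-1},
])

```text
clock: 12.2
ee_pos: [0.5174, 0.0364, 0.1164]
ee_rot: [0.001, 0.776, 0.63, 0.001]
contact_force: [0.5, -1.1, 0.7]
gripper_width: -0.002
```

```bash
python3 wp.py 0 .109 .1027 0 .1175 .086 0 .1236 .069 0 .127 .051 0 .129 .033; python3 - <<'E'
from h import *
t=imaging.read_camera("top");s=imaging.read_camera("side")
a=t["color"];b=s["color"]
cv2.imwrite("pics/m11.png",cv2.resize(np.hstack([a[170:390,200:440],b[120:340,260:500]]),None,fx=1.66,fy=1.66)[:,:,::-1])
E
```

```text
('folder xyz', array([-0.0005,  0.1   ,  0.1164]), 12.2, array([ 0.5, -1.1,  0.7]), -0.0)
[0.0, 0.109, 0.1027] [  2.4   8.7 -13.7] [ 0.   0.2 -0.2]
[0.0, 0.1175, 0.086] [  4.2  17.  -30.4] [ 0.   0.2 -0.2]
[0.0, 0.1236, 0.069] [  5.5  23.  -47.4] [ 0.   0.2 -0.2]
[0.0, 0.127, 0.051] [  6.2  26.3 -65.4] [ 0.   0.2 -0.2]
[0.0, 0.129, 0.033] [  6.6  28.2 -83.4] [ 0.   0.2 -0.2]
```

View pics/m11.png

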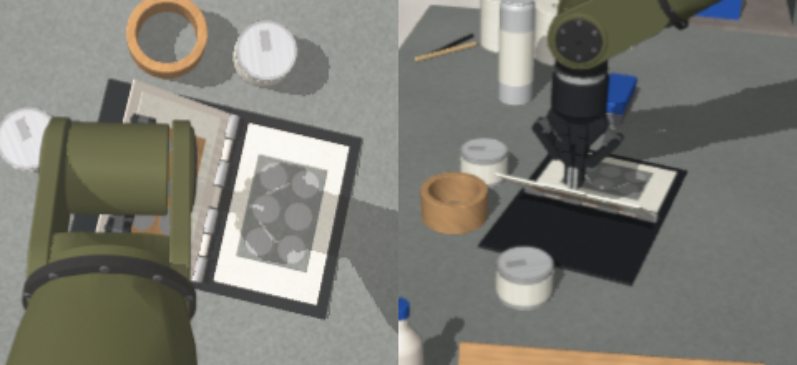

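The leaf is at about 145° and clear of the tin. I'll finish the arc and press down.

>>> apply_moves([
  {"tx":2,"ty":9,"tz":-14,"wx":0,"wy":0,"wz":0,"fingers":-1},
  {"tx":4,"ty":17,"tz":-30,"wx":0,"wy":0,"wz":0,"fingers":-1},
  {"tx":5,"ty":23,"tz":-47,"wx":0,"wy":0,"wz":0,"fingers":-1},
  {"tx":6,"ty":26,"tz":-62,"wx":0,"wy":0,"wz":0,"fingers":-1},
  {"tx":6,"ty":28,"tz":-75,"wx":0,"wy":0,"wz":0,"fingers":-1},
])

```text
clock: 12.92
ee_pos: [0.5225, 0.0646, 0.0393]
ee_rot: [-0.0, 0.776, 0.631, -0.0]
contact_force: [0.5, -0.4, 1.0]
gripper_width: -0.001
```

>>> apply_moves([
  {"tx":0,"ty":0,"tz":-4,"wx":0,"wy":0,"wz":0,"fingers":-1},
  {"tx":0,"ty":0,"tz":-8,"wx":0,"wy":0,"wz":0,"fingers":-1},
])

```text
clock: 13.18
ee_pos: [0.5227, 0.0646, 0.0322]
ee_rot: [-0.0, 0.776, 0.631, -0.0]
contact_force: [-18.8, -0.8, 47.5]
gripper_width: 0.003
```

```bash
python3 wp.py 0 .129 .033; python3 - <<'E'
from h import *
s=imaging.read_camera("side")
b=s["color"]
cv2.imwrite("pics/m12.png",cv2.resize(b[120:340,260:500],None,fx=2.5,fy=2.5)[:,:,::-1])
E
```

```text
('folder xyz', array([-0.0012,  0.1286,  0.0322]), 13.175, array([-18.8,  -0.8,  47.5]), 0.0)
[0.0, 0.129, 0.033] [1.3 0.1 0.8] [ 0.  -0.  -0.3]
```

View pics/m12.png

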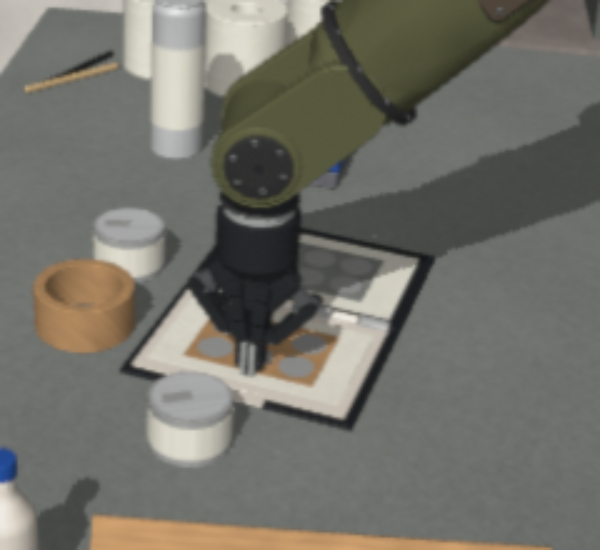

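The leaf is flat and pressed firmly, with 47 N on the fingertips. I'll retreat straight up, then back so the camera can see.

>>> apply_moves([
  {"tx":0,"ty":0,"tz":10,"wx":0,"wy":0,"wz":0,"fingers":-1},
  {"tx":0,"ty":0,"tz":40,"wx":0,"wy":0,"wz":0,"fingers":-1},
  {"tx":0,"ty":0,"tz":90,"wx":0,"wy":0,"wz":0,"fingers":-1},
  {"tx":-20,"ty":-40,"tz":140,"wx":0,"wy":0,"wz":0,"fingers":-1},
  {"tx":-50,"ty":-90,"tz":180,"wx":0,"wy":0,"wz":0,"fingers":-1},
])

```text
clock: 13.85
ee_pos: [0.4777, -0.0173, 0.2076]
ee_rot: [0.001, 0.776, 0.631, 0.0]
contact_force: [1.0, -0.1, 0.7]
gripper_width: 0.006
```

>>> apply_moves([
  {"tx":-30,"ty":-50,"tz":0,"wx":0,"wy":0,"wz":0,"fingers":-1},
  {"tx":-50,"ty":-105,"tz":0,"wx":0,"wy":0,"wz":0,"fingers":-1},
  {"tx":-70,"ty":-160,"tz":0,"wx":0,"wy":0,"wz":0,"fingers":-1},
  {"tx":-90,"ty":-215,"tz":0,"wx":0,"wy":0,"wz":0,"fingers":-1},
  {"tx":-100,"ty":-240,"tz":0,"wx":0,"wy":0,"wz":0,"fingers":-1},
])

```text
clock: 14.48
ee_pos: [0.3765, -0.2597, 0.2081]
ee_rot: [0.001, 0.777, 0.63, 0.001]
contact_force: [0.0, -0.3, 0.2]
gripper_width: -0.003
```

```bash
python3 - <<'E'
from h import *
from wp import F,here
from scipy.optimize import least_squares
print(here())
t=imaging.read_camera("top");s=imaging.read_camera("side")
a=t["color"];b=s["color"]
for n in("top","side"):
  for q in ("tin","tape","eraser","spray","glue"):
    print(n,q,[(np.round(x["at"]),round(x["confidence"],2)) for x in imaging.search_frame(q,n)])
# predicted tab/leaf corners for flat vs 10deg short
for th in (3.1416,3.07,2.97):
    print(th,[np.round(proj(c,F(x,-r_*np.cos(th),.0085+r_*np.sin(th))),1) for c in(t,s) for x,r_ in((.03,.172),(-.03,.172),(.105,.158),(-.105,.158))])
cv2.imwrite("pics/f1.png",cv2.resize(a[190:370,200:430],None,fx=3.3,fy=3.3,interpolation=cv2.INTER_CUBIC)[:,:,::-1])
cv2.imwrite("pics/f2.png",cv2.resize(b[190:320,290:460],None,fx=4.5,fy=4.5,interpolation=cv2.INTER_CUBIC)[:,:,::-1])
E
```

```text
('folder xyz', array([-0.0762, -0.2191,  0.2081]), 14.475, array([ 0. , -0.3,  0.2]), -0.0)
top tin [(array([252., 216.]), 0.75)]
top tape [(array([176., 296.]), 0.92)]
top eraser [(array([297., 496.]), 0.88)]
top spray [(array([195., 515.]), 0.86)]
top glue [(array([198., 108.]), 0.88), (array([290., 331.]), 0.61)]
side tin [(array([287., 337.]), 0.92)]
side tape [(array([244., 292.]), 0.65)]
side eraser [(array([178., 392.]), 0.8)]
side spray [(array([146., 331.]), 0.69)]
side glue [(array([333., 260.]), 0.68)]
3.1416 [array([255.1, 251.6]), array([283.5, 244.5]), array([221.9, 266.8]), array([321.2, 242.1]), array([275.3, 340.4]), array([281.5, 364.8]), array([264.7, 313.1]), array([286., 398.])]
3.07 [array([254.7, 251.1]), array([283.5, 243.9]), array([221.1, 266.5]), array([321.6, 241.6]), array([270.9, 340.6]), array([277.1, 365.2]), array([260.7, 313.2]), array([281.9, 398.4])]
2.97 [array([254.3, 251.1]), array([283.6, 243.8]), array([220.1, 266.8]), array([322.4, 241.4]), array([264.4, 341.1]), array([270.5, 365.9]), array([254.8, 313.5]), array([275.9, 399.3])]
```

View pics/f1.png

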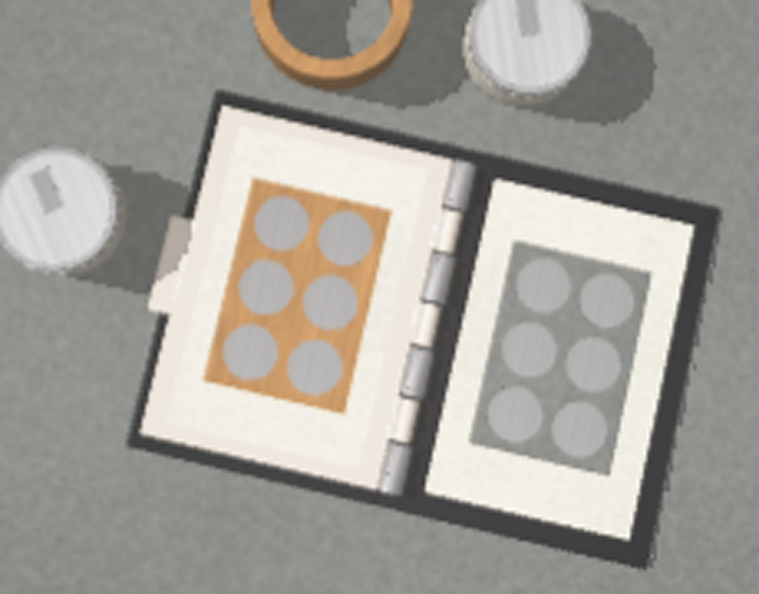

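View pics/f2.png

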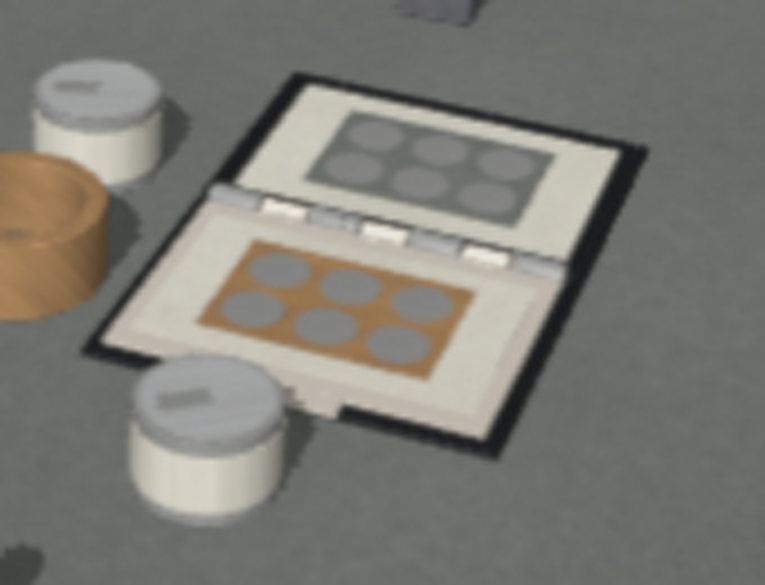

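In the side view the leaf's outer corners are at (312,267) and (399,288) and the tab corner at (364,283). The flat prediction, corrected for the roughly 1.5 px row bias of the fit, gives rows 266, 287.5 and 283. A leaf 4° short of flat would put these rows about 4 px higher. The tin is upright and clear of the folder, so I'm handing in.

```bash
python3 -c "
from h import *
print(r.sign_off())"
```

```text
the job is handed in; nothing more can be done
None
```

The tin is off the folder and the leaf lies flat on the left-hand page. I handed the job in at about 15 s of robot time; no verdict is reported.

- **Tin:** I pushed it off the +y edge with half-open fingers. It stands upright on the bench with its near rim about 30 mm clear of the folder.
- **Leaf:** I turned it over the spine with shut fingertips and pressed it down with about 47 N. In the last side picture its corners are within about 1 px of the flat prediction, after correcting for the fit's 1.5 px row bias. A leaf 4° short of flat would show about 4 px off.
- **Other things:** The trained networks found the tape, spray and glue within 3 px of where they started, and the spare tin looks unmoved in the pictures.
- **Disagreement:** The eraser's side-view reading moved by about 10 px, from row 168 to 178, probably because the arm partly hides it there. Its top-view reading matched the start, and the path never came near it.
- **Arm:** It was clear of everything at hand-in.

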